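# Tip a battery module into its green bay

## Task

The battery module stands on end astride the line between a green-taped and a red-taped bay on the amber sheet. Push it with the fingers high up on its copper face so that it tips over where it stands and comes to rest lying on its other copper face, wholly inside the green frame. Do not lift or carry it, leave the loose cell, tape roll, meter and screwdriver where they are, and finish with the hand clear.

Things in the scene. Friction and masses are not known exactly. Their poses are not given: they have to be found in the camera images.
- module: Battery module of green round cells, 0.7 kg: a loose block 46 mm wide (its x), 70 mm deep (its y), 142 mm tall (its z), standing on the amber sheet, foot 4 mm above the bench. Its two y faces carry copper straps, one looking to the green bay, the other to the red (its y axis is within 0.1 rad of the line through the bays, either way). Origin: centre of its foot face.
- module_mid (a point): Centre of the module, 71 mm above its foot. Pushed level in its top third, the module does not slide: it tips about the far lower edge and falls over once leaned about 26 degrees (fingers some 60 mm past first touch), staying about where that edge was.
- module_top (a point): Centre of the module's top end plate, 142 mm above its foot.
- bay_green: Green tape frame, flat on the amber sheet, fixed: inside 192 mm long (its y) by 130 mm wide (its x), tape 8 mm wide. Origin: centre of the frame, on the sheet's upper face (4 mm above the bench). The green frame may be on either side of the module.
- bay_red: Red tape frame of the same size, end to end with the green one (centres 208 mm apart along y); not wanted.
- sheet: Amber insulating sheet, fixed to the bench, 210 mm (x) by 460 mm (y) by 4 mm thick; both frames lie on it, end to end along its y. Origin: centre of its underside.
- cell_center (a point): Centre of a loose blue battery cell standing upright on the bench beside the sheet, 18 mm diameter, 65 mm tall. Leave alone.
- tape: Roll of amber tape lying flat, 76 mm diameter, 19 mm high. Origin: centre of its underside. Leave alone.
- meter: Yellow hand-held meter lying on its back, 75 x 150 x 34 mm (about 42 mm at its dial). Origin: centre of its underside. Leave alone.
- driver: Screwdriver lying on the bench on the robot's side of the sheet, 170 mm long along its x, about 30 mm thick. Leave alone.
There are look-alikes about, which are no part of the job. There is more than one size of the module; the job needs the largest.

How it is judged (in metres and radians):
On the way:
1. the module tips past its balance (over 0.5 rad) about its foot, the foot's centre still within 40 mm of where it stood (angle between module's own z axis and vertical above 0.5 rad and distance of module from where it was at the start of the episode below 0.04 m), for 0.02 s.
At the end, for the whole second after the job is handed in: The module lies flat on a copper face (within about 4 degrees), at rest, with the centres of both end plates within 98 mm (along) and 45 mm (across) of the green frame's centre, that is, wholly inside the frame to about 3 mm (angle between module's own z axis and vertical between 1.5 and 1.64 rad and (angle between module's own y axis and vertical below 0.08 rad or angle between module's own y axis and vertical above 3.06 rad) and height (world z) of module_mid below 0.045 m and y of module in the frame of bay_green between -0.098 and 0.098 m and y of module_top in the frame of bay_green between -0.098 and 0.098 m and x of module in the frame of bay_green between -0.045 and 0.045 m and x of module_top in the frame of bay_green between -0.045 and 0.045 m and linear speed of module below 0.01 m/s and angular speed of module below 0.05 rad/s); the robot touches nothing.
It fails at once if the module is lifted (its centre more than about 12 mm above where tipping alone can bring it) (height (world z) of module_mid above 0.095 m or (angle between module's own z axis and vertical above 1.3 rad and height (world z) of module_mid above 0.07 m)).
It fails at once if the standing module is pushed low down (fingers press it with the grasp point below 60 mm) (angle between module's own z axis and vertical below 0.2 rad and contact force between the fingers and module above 1 N and height (world z) of the grasp point below 0.06 m).
It fails at once if the loose cell is moved more than 12 mm (distance of cell_center from where it was at the start of the episode above 0.012 m).
It fails at once if the tape roll, the meter or the screwdriver is moved more than 12 mm (distance of any of tape, meter, driver from where it was at the start of the episode above 0.012 m).
It also fails if it takes over 35 s, if anything falls off the work surface, if the arm or the gripper's body presses on something with over 40 N, if the wrist force passes 120 N, or if a joint passes its speed limit or range.

## Robot

A 6-joint arm with a two-finger parallel gripper is mounted at the origin on the work surface. World frame = base frame: x ahead of the robot, y to its left, z up, the work surface at z = 0. Lengths are in mm, angles in rad, forces in N, time in s.
With the tool pointing down it reaches from about 275 to 1000 mm from the base axis. Payload 8.4 kg.
Tool frame: the origin (TCP) lies between the finger pads; the fingertips stand r.nose_length ahead of it and the grasp point (between the pads) lies 8 mm behind it (r.nose_length is the distance from the TCP to the fingertips, in mm); y points along the fingers, x is the direction in which the jaws open and shut, and the axes are right-handed (so a half turn about y gives the same grasp; the last joint's range is limited). The gripper opens to 85 mm and grips with 20 to 120 N. Pads are 22 mm wide; open, the fingers measure 114 mm over their backs; the gripper's body (76 mm by 85 mm) begins 54 mm behind the grasp point. The pads swing forward as they close: fully open they stand 13 mm farther back than shut.
Start: joints at [-1.125, 0.353, 1.633, -0, 1.155, -0.002], TCP at [270.614, -563.379, 242.281] pointing down, gripper open.
Joint ranges: [-2.63, 2.63], [-0.92, 2.1], [0.06, 2.66], [-1.3, 4.44], [0, 2.69], [-3.02, 3.02]. Speed limits (rad/s): [2.22, 2.22, 2.79, 3.14, 3.14, 3.14].

## Interface

Orientations are given as [roll, pitch, yaw] about the fixed x, y, z axes, in that order (R = Rz(yaw) Ry(pitch) Rx(roll)).
In Python, from rig import r, cams, order gives the robot as it stands. The module is installed in compiled form; this text tells all that it offers.
- The arm moves only by the shell command python3 -m crank 'ROWS' [FORCE]. ROWS is JSON, a list of rows, each a list of 7 numbers: the turn, a rotation vector about the tool's x, y, z in degrees, then the shift along the tool's x, y, z in cm, then the opening, from -1 (shut) to 1 (fully open). A call has exactly 10 rows; each row shifts and turns the pose as measured when the row begins, along the tool's axes as they then stand; what a row does not reach is not made up. A row lasts 1/12 s, in which the tool goes at most 41.7 mm and 7.16 degrees, less where a joint would pass 70% of its speed; a pose out of reach is approached as far as the arm can. A call with a gripper value outside its range is refused whole. The fingers move at their own pace and stop on an object; FORCE is the grip in N (left out, the last holds). Time passes only in rows, so rows that do not move let the fingers close, or fill a call up. It gives the time, the measured TCP pose, the force and the opening at its end, in the units of the state.
- r.sense(): the state, without advancing time (a new reading comes with each control period).
- cams.grab_frame(name): name is "scene" or "top"; returns the picture (400x640x3 uint8, blue, green, red); there is no depth.
- cams.camera_info(name): a dict with "intrinsics" (3x3 intrinsics, pixels), "view" (4x4, takes a point from world to camera coordinates). Camera axes: x right, y up, looking along -z (the intrinsics and any distortion apply to the point x, -y, -z); pixel columns grow to the right and rows downward; lengths in mm; the calibration is good to about 2 mm. A picture is of the moment at which its call begins. camera_info takes no time and is no camera call.
- order.sign_off(): hands the job in, once; it reports no verdict.
The state is a dict: "clock": time; "qpos": joint angles; "qvel": joint speeds; "joint_efforts": joint torques, N m; "eef_pos": TCP position; "tcp_rot": TCP orientation; "contact_force": force on the tool from outside, world axes, zero at the start; "wrist_torque": the same for the moment, N m; "opening": opening from 0.0 (shut) to 1.0 (fully open).
Only numpy, scipy, OpenCV 4.12 (cv2) and the standard library are available. Lean on these libraries where they do the work, as an engineer would, in place of code of your own. Each camera call takes 0.05 s, during which the arm holds its last target.

## Working session

There is one attempt and no reset: what is moved stays moved. The work goes in short steps, Python scripts to look and compute and a shell command to move; the robot and the scene stay as the last step left them, time stands still between calls to the robot, and variables do not carry over. Pictures are saved under pics/ and viewed, and the job is handed in when it is done.

```bash
mkdir -p pics; python3 - <<'E'
from rig import r,cams,order
import cv2,numpy as np
s=r.sense();print(s['clock'],s['eef_pos'],s['tcp_rot'],s['opening'],r.nose_length)
for n in("scene","top"):
    cv2.imwrite(f"pics/{n}0.png",cams.grab_frame(n))
    i=cams.camera_info(n);print(n,i)
E
```

```text
0.0 [ 270.4281885  -562.95836831  241.55686466] [-1.57077707e+00  1.39575065e-03 -1.12297739e+00] 1.0013165910568331 11.0
scene {'intrinsics': array([[369.4585407 ,   0.        , 324.92014457],
       [  0.        , 369.4585407 , 194.82029887],
       [  0.        ,   0.        ,   1.        ]]), 'view': array([[ 5.92841606e-01,  8.05315957e-01, -2.24503661e-03,
        -3.68709699e+02],
       [-5.25047304e-01,  3.88629752e-01,  7.57160646e-01,
         1.98532259e+02],
       [ 6.10626038e-01, -4.47697583e-01,  6.53224859e-01,
        -1.08131827e+03],
       [ 0.00000000e+00,  0.00000000e+00,  0.00000000e+00,
         1.00000000e+00]])}
top {'intrinsics': array([[375.09978693,   0.        , 317.23730162],
       [  0.        , 375.09978693, 202.32718415],
       [  0.        ,   0.        ,   1.        ]]), 'view': array([[-2.58433121e-02, -9.99443121e-01, -2.11085500e-02,
         6.94705156e+01],
       [ 9.90798683e-01, -2.84145858e-02,  1.32327556e-01,
        -5.79142377e+02],
       [-1.32853656e-01, -1.74945412e-02,  9.90981255e-01,
        -7.41093112e+02],
       [ 0.00000000e+00,  0.00000000e+00,  0.00000000e+00,
         1.00000000e+00]])}
```

View pics/scene0.png

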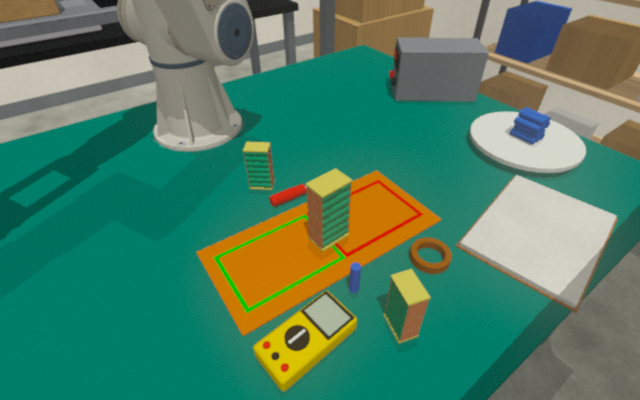

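View pics/top0.png

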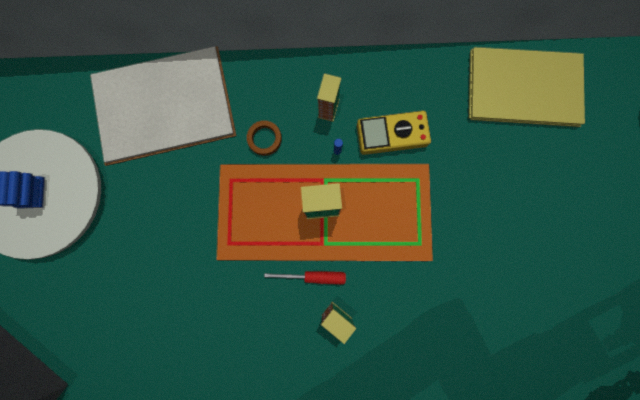

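Candidates: block on the sheet at top (321,200) / scene (329,210); smaller ones at top (329,97) / scene (407,305) and top (338,325) / scene (259,165). The one on the sheet straddles the green/red line and looks the tallest, so it fits. I'll confirm that with an enlarged crop.

```bash
python3 - <<'E'
import cv2,numpy as np
a=cv2.imread('pics/top0.png')[155:270,210:440]
b=cv2.imread('pics/scene0.png')[160:260,290:370]
cv2.imwrite('pics/c1.png',cv2.resize(a,None,fx=3.4,fy=3.4,interpolation=cv2.INTER_CUBIC))
cv2.imwrite('pics/c2.png',cv2.resize(b,None,fx=6,fy=6,interpolation=cv2.INTER_CUBIC))
E
```

```text
(no output)
```

View pics/c1.png

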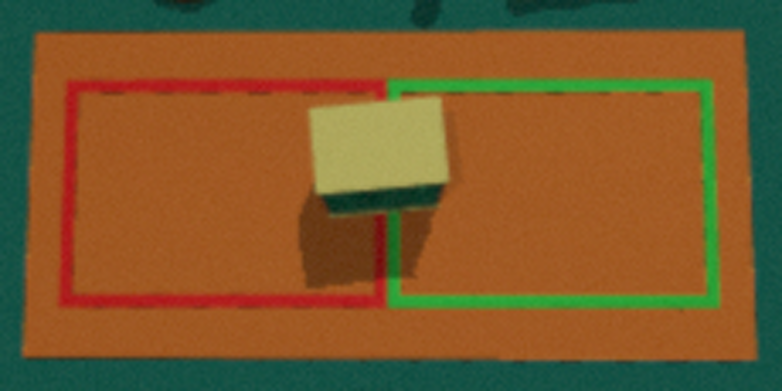

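View pics/c2.png

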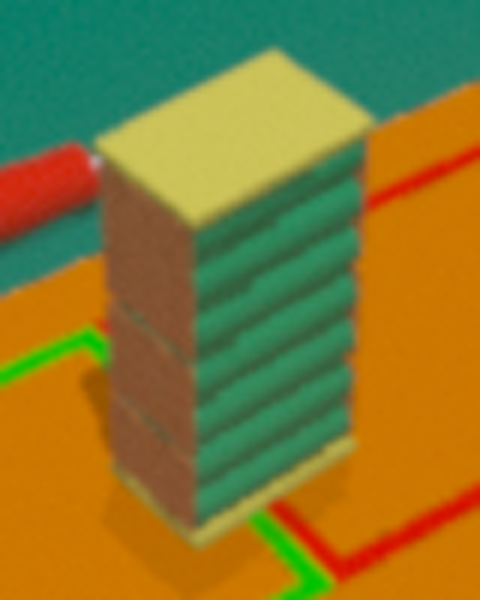

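The crop confirms the block on the amber sheet. Its foot lies across the red/green line, its copper face looks to green (-y), and it is the tallest of the three. Next I fit its pose and the frame's pose.

```bash
cat > h.py <<'E'
import numpy as np
from rig import cams
from scipy.optimize import least_squares
I={n:cams.camera_info(n) for n in("scene","top")}
def proj(n,P):
    P=np.atleast_2d(P);c=P@I[n]['view'][:3,:3].T+I[n]['view'][:3,3]
    q=np.c_[c[:,0],-c[:,1],-c[:,2]]@I[n]['intrinsics'].T
    return q[:,:2]/q[:,2:]
def place(p,L):
    c,s=np.cos(p[2]),np.sin(p[2]);L=np.array(L,float)
    return np.c_[p[0]+c*L[:,0]-s*L[:,1],p[1]+s*L[:,0]+c*L[:,1],L[:,2]]
def fit(obs,p0):
    f=lambda p:np.concatenate([(proj(n,place(p,L))-np.array(u)).ravel() for n,L,u in obs])
    o=least_squares(f,p0);return o.x,o.fun
E
python3 - <<'E'
from h import *
t=lambda a:(np.array(a)+.5)/3.4-.5+[210,155]
s=lambda a:(np.array(a)+.5)/6-.5+[290,160]
T=146
topL=[(23,35,T),(23,-35,T),(-23,-35,T),(-23,35,T)]
o1=("top",topL,t([(309,108),(441,97),(449,183),(316,195)]))
# scene: near-left = (-23,-35)... left corner: +? 
sc=("scene",[(-23,-35,T),(-23,35,T),(23,35,T),(23,-35,T),(-23,-35,4),(23,-35,4),(23,35,4)],s([(96,145),(275,48),(375,122),(196,227),(115,468),(196,545),(355,443)]))
for o in([o1],[sc],[o1,sc]):
    x,e=fit(o,[590,50,0]);print('module',x.round(3),e.round(1))
# frames: outer 146 x 208 ; green centre at -y
G=[(73,104,4),(73,-104,4),(-73,-104,4),(-73,104,4)]
x,e=fit([("top",[*G,(73,312,4),(-73,312,4)],t([(387,81),(713,81),(720,306),(389,306),(68,81),(61,306)]))],[600,-100,0]);print('green',x.round(3),e.round(1))
print(proj("scene",place(x,G)))
E
```

```text
module [5.75128e+02 4.47400e+01 5.90000e-02] [ 0.1  0.2 -0.1  0.  -0.1 -0.   0.  -0.2]
module [5.75288e+02 4.37670e+01 6.90000e-02] [-0.1 -0.7 -0.2  0.1  0.3 -0.5 -0.  -1.3 -0.7  0.4  0.5  1.   0.4  0.8]
module [5.75132e+02 4.42290e+01 6.30000e-02] [ 0.3  0.3  0.1 -0.1  0.3 -0.1  0.4 -0.1  0.  -0.9  0.1 -0.   0.4 -0.6
  0.  -1.5 -0.6  0.2  0.5  0.8  0.5  0.7]
green [ 5.62964e+02 -6.36320e+01 -2.80000e-02] [ 0.4 -0.4 -0.1 -0.6  0.2  0.5 -0.1  0.4 -0.1 -0.2 -0.3  0.3]
[[346.30287588 257.09383003]
 [246.9708689  312.77926063]
 [213.49037757 256.75471728]
 [305.24962336 213.72306855]]
```

```bash
python3 -m crank '[[0,-3.5,0,0,0,4,-1],[0,-3.5,0,0,0,4,-1],[0,-3.5,0,0,0,4,-1],[0,-3.5,0,0,0,4,-1],[0,-3.5,0,0,0,4,-1],[0,-3.5,0,0,0,4,-1],[0,-3.5,0,0,0,4,-1],[0,-3.5,0,0,0,4,-1],[0,-3.5,0,0,0,4,-1],[0,-3.5,0,0,0,4,-1]]' 30
```

```text
clock: 0.93
eef_pos: [569.3, -296.5, 236.9]
tcp_rot: [-1.572, 0.006, -0.498]
contact_force: [0.4, -0.6, 1.1]
opening: -0.004
```

```bash
python3 -m crank '[[0,-3.3,0,-0.9,0,4,-1],[0,-3.3,0,-0.9,0,4,-1],[0,-3.3,0,-0.9,0,4,-1],[0,-3.3,0,-0.9,0,4,-1],[0,-3.3,0,-0.9,0,4,-1],[0,-3.3,0,-0.9,0,4,-1],[0,-3.3,0,-0.9,0,4,-1],[0,-3.3,0,-0.9,0,4,-1],[0,-3.3,0,-0.9,0,4,-1],[0,-3.3,0,-0.9,0,4,-1]]'
```

```text
clock: 1.77
eef_pos: [572.9, 113.5, 233.8]
tcp_rot: [-1.568, 0.007, 0.109]
contact_force: [0.5, 0.7, -0.6]
opening: 0.002
```

```bash
python3 -m crank '[[0,2.7,0,0,0,1.3,-1],[0,0,0,0,0,1.3,-1],[0,0,0,0,0,0,-1],[0,0,0,0,2,0,-1],[0,0,0,0,2,0,-1],[0,0,0,0,2,0,-1],[0,0,0,0,2,0,-1],[0,0,0,0,2,0,-1],[0,0,0,0,0.8,0,-1],[0,0,0,0,0,0,-1]]'
python3 - <<'E'
from h import *
import cv2
a=cams.grab_frame("scene");cv2.imwrite('pics/s2.png',cv2.resize(a[100:300,220:460],None,fx=3.2,fy=2.9))
E
```

```text
clock: 2.6
eef_pos: [566.5, 146.8, 121.1]
tcp_rot: [-1.567, 0.008, 0.073]
contact_force: [-0.6, 0.2, 0.2]
opening: 0.0
```

View pics/s2.png

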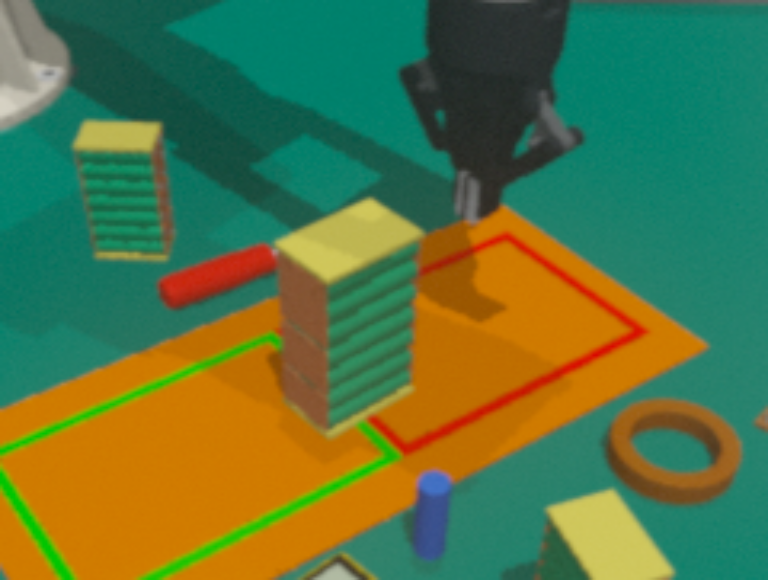

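The fingers (crop 468,210) are behind the red-side copper face and the module is undisturbed. I'll centre, then approach and start pushing.

```bash
python3 -m crank '[[0,0.6,0,0.6,-0.3,-1,-1],[0,0,0,0,0,-1,-1],[0,0,0,0,0,-1,-1],[0,0,0,0,0,-1,-1],[0,0,0,0,0,-1,-1],[0,0,0,0,0,-0.7,-1],[0,0,0,0,0,-0.7,-1],[0,0,0,0,0,-0.7,-1],[0,0,0,0,0,-0.7,-1],[0,0,0,0,0,-0.7,-1]]'
python3 - <<'E'
from h import *
import cv2
a=cams.grab_frame("scene");cv2.imwrite('pics/s3.png',cv2.resize(a[100:300,220:460],None,fx=3.2,fy=2.9))
E
```

```text
clock: 3.48
eef_pos: [583.5, 54.0, 131.7]
tcp_rot: [-1.565, -0.003, 0.06]
contact_force: [-0.3, 0.8, 1.4]
opening: 0.003
```

View pics/s3.png

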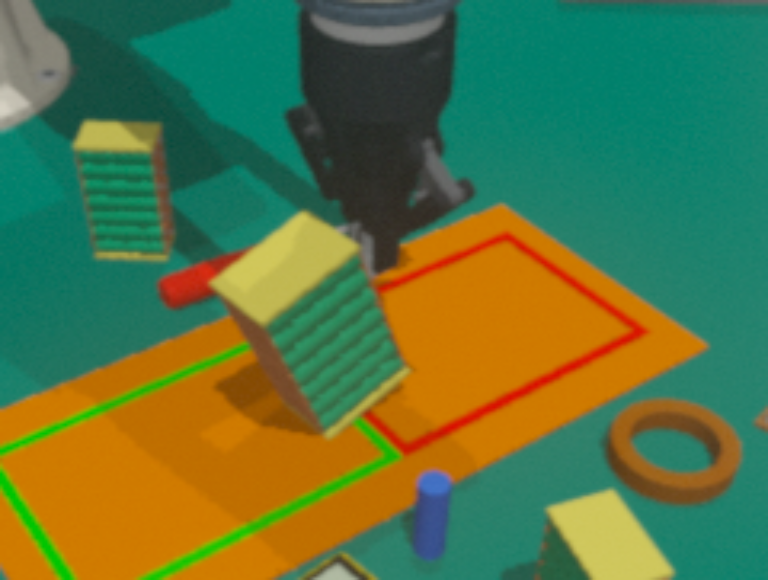

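The module is leaning about 20–25° about its far lower edge, with its foot edge in place. I'll push on through balance.

```bash
python3 -m crank '[[0,0,0,0,0,-0.6,-1],[0,0,0,0,0,-0.6,-1],[0,0,0,0,0,-0.6,-1],[0,0,0,0,0,-0.6,-1],[0,0,0,0,0,0,-1],[0,0,0,0,0,0,-1],[0,0,0,0,0,0,-1],[0,0,0,0,0,0,-1],[0,0,0,0,0,0,-1],[0,0,0,0,0,0,-1]]'
python3 - <<'E'
from h import *
import cv2
a=cams.grab_frame("scene");cv2.imwrite('pics/s4.png',cv2.resize(a[100:300,220:460],None,fx=3.2,fy=2.9))
E
```

```text
clock: 4.37
eef_pos: [583.9, 25.6, 130.0]
tcp_rot: [-1.567, 0.0, 0.061]
contact_force: [-0.2, 0.5, -0.2]
opening: -0.003
```

View pics/s4.png

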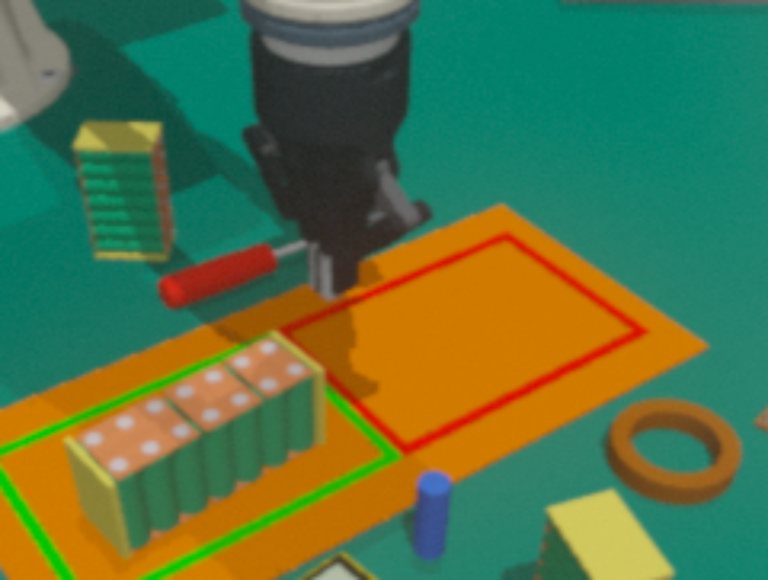

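It fell and lies flat on copper inside the green frame, fingers above and clear. I'll raise and withdraw the hand toward +y, then measure.

```bash
python3 -m crank '[[0,0,0,0,-1.5,1,-1],[0,0,0,0,-2,2,-1],[0,0,0,0,-2,3,-1],[0,0,0,0,-2,3,-1],[0,0,0,0,-1,3,-1],[0,0,0,0,0,3,-1],[0,0,0,0,0,2,-1],[0,0,0,0,0,0,-1],[0,0,0,0,0,0,-1],[0,0,0,0,0,0,-1]]'
python3 - <<'E'
from h import *
import cv2
a=cams.grab_frame("top");cv2.imwrite('pics/t5.png',cv2.resize(a[155:270,210:440],None,fx=3.4,fy=3.4,interpolation=cv2.INTER_CUBIC))
a=cams.grab_frame("scene");cv2.imwrite('pics/s5.png',cv2.resize(a[190:310,200:360],None,fx=5,fy=5,interpolation=cv2.INTER_CUBIC));cv2.imwrite('pics/s5full.png',a)
E
```

```text
clock: 5.25
eef_pos: [572.5, 203.7, 220.2]
tcp_rot: [-1.565, 0.0, 0.061]
contact_force: [-0.3, -0.9, 0.1]
opening: 0.002
```

View pics/t5.png

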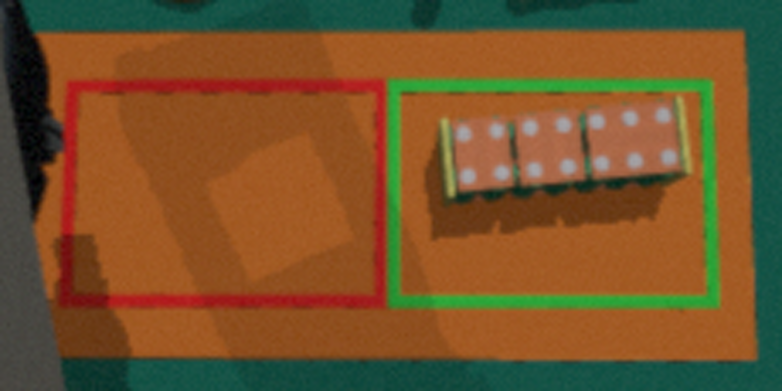

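View pics/s5.png

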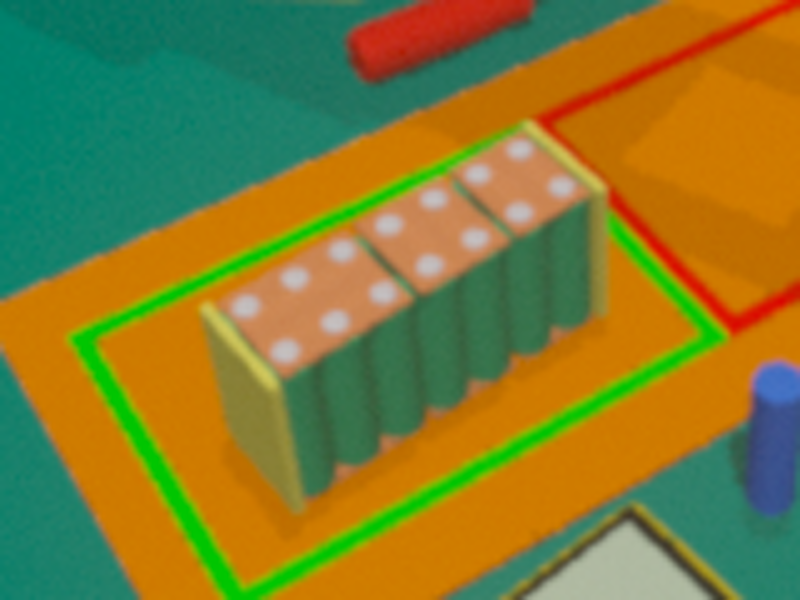

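View pics/s5full.png

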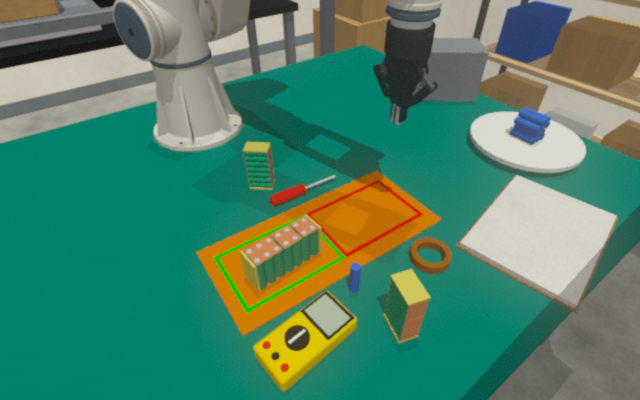

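```bash
python3 - <<'E'
from h import *
t=lambda a:(np.array(a)+.5)/3.4-.5+[210,155]
s=lambda a:(np.array(a)+.5)/5-.5+[200,190]
L=[(23,71,74),(-23,71,74),(23,-71,74),(-23,-71,74)]
o1=("top",L,t([(442,119),(448,197),(685,97),(691,173)]))
o2=("scene",[(-23,71,74),(23,71,74),(23,-71,74),(-23,-71,74),(23,-71,4)],s([(528,122),(605,188),(275,390),(203,306),(298,512)]))
g=np.array([562.96,-63.63,-.028])
for o in([o1],[o2],[o1,o2]):
    x,e=fit(o,[580,-80,0]);P=place(x,[(0,71,0),(0,-71,0)])[:,:2]-g[:2]
    c,q=np.cos(g[2]),np.sin(g[2])
    print(x.round(3),e.round(1),'foot,top in green:',(P@np.array([[c,-q],[q,c]])).round(1).tolist())
E
```

```text
[ 5.82079e+02 -6.41690e+01  6.30000e-02] [-0.2 -0.1  0.3 -0.2 -0.6 -0.1  0.5  0.4] foot,top in green: [[12.7, 70.7], [25.6, -70.7]]
[ 5.82586e+02 -6.48200e+01  7.00000e-02] [ 0.4 -0.6  0.6 -0.5 -0.4 -0.1 -0.6  0.2  0.1  0.7] foot,top in green: [[12.7, 70.0], [26.6, -71.3]]
[ 5.82339e+02 -6.45320e+01  6.70000e-02] [-0.1 -0.1  0.5 -0.2 -0.5 -0.4  0.7  0.1  0.5 -0.7  0.7 -0.6 -0.4 -0.3
 -0.5 -0.1  0.1  0.4] foot,top in green: [[12.7, 70.3], [26.1, -71.0]]
```

Both cameras agree: the end plates are well inside the limits, and the cell, tape, meter and driver look unmoved. I'll hand in now.

```bash
python3 -c "
from rig import order;order.sign_off()"
```

```text
the job is handed in; nothing more can be done
```

The module now lies flat on its green-side copper face, wholly inside the green frame, and I handed the job in at about 5.3 s. I pushed it with the shut fingers, fingertips about 110–120 mm above the bench, from the red side. It tipped over its far lower edge without visible sliding.

- **Position:** in the green frame (x across, y along), the foot plate's centre is at about (13, 70) mm and the top plate's at (26, -71) mm. The limits are 45 mm across and 98 mm along, and the two cameras agree within about 1 mm.
- **Hand:** it is withdrawn to (572, 204, 220) mm, with the force reading about zero.
- **Other objects:** the cell, tape roll, meter and screwdriver look unmoved in the last scene picture. I judged these by eye and did not measure them.
- **Disagreements:** while I pushed, the tool drifted about 10 mm sideways and ran slightly further than commanded, without visible effect on the fall. No check failed.

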